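# Close the sinker box and snap its cap on

### The arm

A 7-joint arm with a two-finger parallel gripper is mounted at the origin on the work surface. World frame = base frame: x ahead of the robot, y to its left, z up, the work surface at z = 0. Lengths are in m, angles in rad, forces in N, time in s.
With the tool pointing down it reaches from about 0.425 to 0.95 m from the base axis. Payload 4.7 kg.
Tool frame: the origin (TCP) lies on the centre line of the jaws, within the pads' length; the fingertips stand robot.nose_length ahead of it and the grasp point (between the pads) lies 8 mm behind it (robot.nose_length is the distance from the TCP to the fingertips, in m); z points along the fingers, y is the line along which they close (so a half turn about z gives the same grasp; the last joint's range is limited). The gripper opens to 85 mm and grips with 20 to 120 N. Pads are 22 mm wide; open, the fingers measure 114 mm over their backs; the gripper's body (76 mm by 85 mm) begins 54 mm behind the grasp point. The pads swing forward as they close: fully open they stand 13 mm farther back than shut.
Start: joints at [1.274, 0.469, -0.049, 1.532, 0.024, 1.141, -0.082], TCP at [0.179, -0.651, 0.242] pointing down, gripper open.
Joint ranges: [-2.59, 2.59], [-0.33, 1.99], [-1.39, 1.29], [0.1, 2.45], [-1.04, 4.18], [0.21, 1.99], [-2.66, 2.66]. Speed limits (rad/s): [2.57, 2.57, 3.14, 3.14, 3.14, 3.14, 3.14].

### API

Orientations are given as [roll, pitch, yaw] about the fixed x, y, z axes, in that order (R = Rz(yaw) Ry(pitch) Rx(roll)).
In Python, from plant import robot gives the robot as it stands. Calls block until the motion is done:
- robot.goto(position, orientation): joint-space move of the TCP to a pose.
- robot.move_straight(position, vel=0.15, attitude=None, contact_N=None): straight line of the TCP; attitude=None keeps the orientation; vel is the mean speed in m/s. With contact_N (N) it stops when the force on the tool has changed by that much, and returns True; else False.
- robot.move_joints(angles): joint-space move.
- robot.grip(opening, strength=None): opening from 0.0 (shut) to 1.0 (fully open); strength is the grip in N (None keeps the last); returns when the fingers have stopped.
- robot.sleep(seconds).
- robot.inverse_kinematics(position, orientation): joint angles nearest the present ones, or None.
- robot.sense(): the state.
- robot.grab_frame(name): name is "side" or "top" or "wrist"; returns a dict with "image" (420x560x3 uint8, red, green, blue), "range_z" (420x560 float32, m along the optical axis (not along the pixel's ray), 0 where there is no reading), "fx", "fy", "cx", "cy" (pixels), "dist_coeffs" ([k1, k2, p1, p2, k3] as OpenCV has them; the pictures are not rectified), "R" (3x3) and "t" (3): a world point X has camera coordinates R X + t. Camera axes: x right, y down, z forward; pixel columns grow to the right and rows downward; lengths in m; the calibration is good to about 2 mm. A picture is of the moment at which its call begins.
A pose or a line that the arm cannot do raises robot.IKError and nothing moves.
- robot.close_job(): hands the job in; it is judged then, once.
The state is a dict: "t": time; "joint_pos": joint angles; "joint_velocities": joint speeds; "effort": joint torques, N m; "tcp_pos": TCP position; "tcp_rot": TCP orientation; "wrist_force": force on the tool from outside, world axes, zero at the start; "torque": the same for the moment, N m; "opening": opening from 0.0 (shut) to 1.0 (fully open); "gripper_force": force on a finger pad.
Only numpy, scipy, OpenCV 4.12 (cv2) and the standard library are available. Lean on these libraries where they do the work, as an engineer would, in place of code of your own. Each camera call takes 0.05 s, during which the arm holds its last target. There are 200 camera calls.

### The job

Close the grey sinker box: put the flat orange lid square onto it over its centre stud and press the lid down until it lies fully down and level on the rim, then press the red snap cap onto the stud until it clicks home against the lid. Do not let up after the click: finish while still holding the cap between the fingers and pressing it firmly down, and leave the other tackle where it lies.

Things in the scene. Friction and masses are not known exactly. Their poses are not given: they have to be found in the camera images.
- box: grey open-topped sinker box, fixed to the shelf, 90 mm along its x, 48 mm along its y, 34 mm high to the rim; origin at the centre of its underside, z up. A stud stands in its centre and four white pins in its corners
- stud_top (a point): tip of the stud, on its axis, 64 mm above the box's underside. A black collar of 22 mm diameter reaches up to 37 mm above the underside and narrows to 18 mm at 41 mm, then a steel shaft of 13 mm diameter, tapering from 57 mm up to the 5 mm wide tip
- balls (a point): point on the stud's axis, 48.8 mm above the box's underside, level with the centres of four sprung brass balls that stand out of the shaft to 11 mm from the axis and give way inwards
- rim (a point): centre of the box's rim, 34 mm above its underside. Four white pins (7 mm thick, 35 mm along x and 14 mm along y from it, both ways) stand 5 mm above the rim: a lid laid on them stays 5 mm proud, until it is pressed with about 5 N in all; then they slide in and stay in
- lid: loose flat orange plate, 96 mm along its x, 56 mm along its y, 8 mm thick, about 50 g, a 26 mm round hole through its centre, the same either way round; origin at the centre of its underside (middle of the hole). It starts level on the spruce block. Seated, its underside is 34 mm above the box's underside and it juts 3 mm (ends) and 4 mm (sides) beyond the box
- block: spruce offcut fixed to the shelf, 80 mm along its x, 40 mm along its y, 25 mm high; origin at the centre of its underside. The lid lies on it, lengthwise along it, jutting 8 mm beyond at each side and end.
- cap: loose red snap cap, 40 mm diameter, 32 mm high, about 30 g, standing on the shelf open end down, closed on top; origin at the centre of its underside. Its mouth is a rim of 18 mm bore, 3 mm high; above that the bore is 27 mm; 26 mm deep in all
- cap_top (a point): centre of the cap's top, 32 mm above its origin. On the seated lid the cap first stops on the balls, this point about 83.5 mm above the box's underside; pressing harder (about 10 N) drives the balls in, the force drops away with a click after some 2 to 3 mm, the balls then draw the cap down onto the lid, this point then 74 mm above the box's underside
- lure: silver spoon lure, about 70 x 20 x 4 mm, loose; origin under its middle; to be left alone
- sinker: grey stone sinker, 42 mm diameter, 31 mm high, loose; origin under its centre; to be left alone
- jig: blue squid jig, about 90 x 30 x 20 mm, loose, head to its +x; origin under its middle; to be left alone
- jar: clear jar with a green lid, 52 mm diameter, 65 mm high, loose; origin under its centre; to be left alone
- rod: ice fishing rod with a cork handle, 500 mm long along its x, handle to its -x, loose, lying on the right; origin under its middle; to be left alone
There are look-alikes about, which are no part of the job. What is meant by the lid is not blue, and is the larger of those in its own colour.

How it is judged:
By the outcome, as a careful person would: the job done as asked, in the order asked, and still so for the second after the job is handed in, while the arm keeps its last pose, push and grip.
It also fails if it takes over 53 s, if anything falls off the work surface, if the arm or the gripper's body presses on something with over 40 N, if the wrist force passes 120 N, or if a joint passes its speed limit or range.

## Working session

There is one attempt and no reset: what is moved stays moved. The work goes in short steps, each a Python script; the robot and the scene stay as the last script left them, time stands still between calls to the robot, and variables do not carry over. Pictures are saved under pics/ and viewed, at most 10 in all, crops included, and the job is handed in when it is done.

```bash
ls; mkdir -p pics
python3 - <<'E'
from plant import robot
import cv2,numpy as np
s=robot.sense();print(s['t'],s['tcp_pos'],s['tcp_rot'],robot.nose_length)
for n in ['top','side']:
    f=robot.grab_frame(n);cv2.imwrite(f'pics/{n}0.png',f['image'][...,::-1]);np.savez(f'pics/{n}0.npz',**f)
    print(n,f['fx'],f['cx'],f['cy'],f['dist_coeffs'],-f['R'].T@f['t'])
E
```

```text
pics
0.0 [ 0.17848558 -0.65037723  0.24125639] [-3.13963680e+00  4.98628449e-05  2.67825621e-01] 0.011
top 429.4113089444677 276.6562414352039 199.5350660571186 [-0.0393325  0.         0.         0.         0.       ] [ 0.49137552 -0.10990664  1.16687317]
side 520.0197980843581 288.5826344970196 211.42514269747886 [0.04738239 0.         0.         0.         0.        ] [ 0.10647724 -1.03791091  0.71448101]
```

View pics/top0.png

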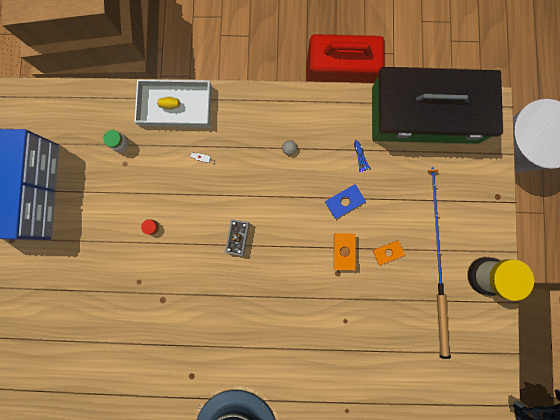

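View pics/side0.png

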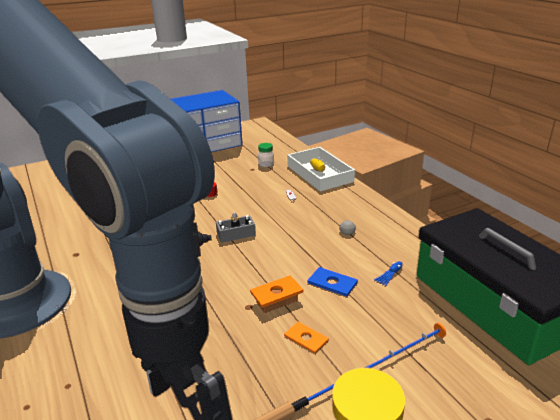

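The top view shows the large orange lid at (345,252), the box at (238,239), the red cap at (150,228), and the small orange and blue look-alikes at (389,252) and (346,202). I'll compute rough positions from these, then look from near with the wrist camera.

```bash
cat > h.py <<'E'
import cv2,numpy as np
from plant import robot
def load(n): return dict(np.load(f'pics/{n}.npz'))
def snap(cam,n):
    f=robot.grab_frame(cam);cv2.imwrite(f'pics/{n}.png',f['image'][...,::-1]);np.savez(f'pics/{n}.npz',**f);return f
def K(f): return np.array([[f['fx'],0,f['cx']],[0,f['fy'],f['cy']],[0,0,1.]])
def onplane(f,px,z):
    p=cv2.undistortPoints(np.asarray(px,float).reshape(-1,1,2),K(f),f['dist_coeffs']).reshape(-1,2)
    d=np.c_[p,np.ones(len(p))]@f['R']; c=-f['R'].T@f['t']
    return c+d*((z-c[2])/d[:,2])[:,None]
def cloud(f):
    h,w=f['range_z'].shape; v,u=np.mgrid[:h,:w]
    p=cv2.undistortPoints(np.stack([u,v],-1).reshape(-1,1,2).astype(float),K(f),f['dist_coeffs']).reshape(-1,2)
    return ((np.c_[p,np.ones(len(p))]*f['range_z'].reshape(-1,1)-f['t'])@f['R']).reshape(h,w,3)
def rect(P):
    (c,s,a)=cv2.minAreaRect((P[:,:2]*1000).astype(np.float32))
    if s[0]<s[1]: s=s[::-1];a+=90
    a=(a+90)%180-90
    return np.array(c)/1000,s,np.deg2rad(a)   # centre, mm sizes, yaw of the long side
def mask(f,col):
    h=cv2.cvtColor(f['image'],cv2.COLOR_RGB2HSV).astype(int);H,S,V=h[...,0],h[...,1],h[...,2]
    if col=='orange': return (H>8)&(H<17)&(S>215)&(V>130)
    if col=='red': return ((H<5)|(H>175))&(S>170)&(V>60)
def blob(m,near):
    n,l,st,c=cv2.connectedComponentsWithStats(m.astype(np.uint8))
    i=1+np.argmin([np.hypot(*(c[k]-near))+(1e4 if st[k,4]<30 else 0) for k in range(1,n)])
    return l==i
E
python3 - <<'E'
from h import *
f=load('top0');C=cloud(f)
m=blob(mask(f,'orange'),(345,252));z=np.median(C[m][:,2]);v,u=np.nonzero(m)
print('lid',m.sum(),z,rect(onplane(f,np.c_[u,v],.033)))
m=blob(mask(f,'red'),(150,228));v,u=np.nonzero(m);print('cap',m.sum(),np.median(C[m][:,2]),rect(onplane(f,np.c_[u,v],.032)))
m=(C[...,2]>.02)&(C[...,2]<.1);m[:210]=0;m[270:]=0;m[:,:215]=0;m[:,265:]=0
print('box',m.sum(),C[m][:,2].max(),rect(C[m]))
g=robot.grab_frame('wrist');print(g['fx'],g['fy'],g['cx'],g['cy'],g['dist_coeffs'])
s=robot.sense();T=cv2.Rodrigues(np.zeros(3))[0]
c=-g['R'].T@g['t'];from scipy.spatial.transform import Rotation as R
Rt=R.from_euler('xyz',s['tcp_rot']).as_matrix();print('cam in tool',Rt.T@(c-s['tcp_pos']),'\n',Rt.T@g['R'].T)
E
```

```text
lid 323 0.033427882674329744 (array([ 0.47707907, -0.27405429]), (94.29215240478516, 52.63949966430664), np.float64(0.013353464212685592))
cap 160 0.032072106455273 (array([0.52780444, 0.24493182]), (35.23111343383789, 34.54354476928711), np.float64(-1.5432231199205986))
box 371 0.06738707591294249 (array([0.50656668, 0.00999575]), (89.96221923828125, 48.626220703125), np.float64(-0.16165853869971739))
356.13479640261386 356.13479640261386 281.33568794006953 211.6128473354153 [0.01545431 0.         0.         0.         0.        ]
cam in tool [ 0.08224082 -0.00041834 -0.13116719] 
 [[ 2.25317916e-04 -9.48508502e-01 -3.16751593e-01]
 [ 9.99999966e-01  1.73149188e-04  1.92846483e-04]
 [-1.28071248e-04 -3.16751626e-01  9.48508509e-01]]
```

Run:
```python
from h import *
robot.goto([0.507,0.01,0.19],[np.pi,0,-0.16]);f=snap('wrist','box1');print(robot.sense()['t'],robot.sense()['tcp_pos'])
robot.goto([0.477,-0.274,0.17],[np.pi,0,0.0]);f=snap('wrist','lid1');print(robot.sense()['t'])
m=blob(mask(f,'orange'),(281,212));C=cloud(f);v,u=np.nonzero(m)
print('lid',m.sum(),np.median(C[m][:,2]),rect(onplane(f,np.c_[u,v],.033)),u.min(),u.max(),v.min(),v.max())
a=cv2.imread('pics/box1.png');b=cv2.imread('pics/lid1.png');cv2.imwrite('pics/two.png',cv2.resize(np.hstack([a[:,100:460],b[:,100:460]]),(800,467)))
g=load('box1');C=cloud(g)
m=(C[...,2]>.025)&(C[...,2]<.045)&(np.hypot(C[...,0]-.507,C[...,1]-.01)<.08);print('box',m.sum(),rect(C[m]))
q=C[(np.hypot(C[...,0]-.507,C[...,1]-.01)<.03)&(C[...,2]>.060)&(C[...,2]<.08)];print('stud',len(q),q.mean(0),q.max(0))
```

```text
2.8167 [0.5071803  0.00916223 0.18995908]
3.975Traceback (most recent call last):
  File "<stdin>", line 4, in <module>
  File "h.py", line 26, in blob
    i=1+np.argmin([np.hypot(*(c[k]-near))+(1e4 if st[k,4]<30 else 0) for k in range(1,n)])
        ~~~~~~~~~^^^^^^^^^^^^^^^^^^^^^^^^^^^^^^^^^^^^^^^^^^^^^^^^^^^^^^^^^^^^^^^^^^^^^^^^^
    return _wrapfunc(a, 'argmin', axis=axis, out=out, **kwds)
    return _wrapit(obj, method, *args, **kwds)
    result = getattr(arr, method)(*args, **kwds)
ValueError: attempt to get argmin of an empty sequence
```

Run:
```python
from h import *
a=cv2.imread('pics/box1.png');b=cv2.imread('pics/lid1.png');cv2.imwrite('pics/two.png',cv2.resize(np.hstack([a[:,100:460],b[:,100:460]]),(800,467)))
f=load('lid1');C=cloud(f)
m=(C[...,2]>.028)&(C[...,2]<.04)&(np.hypot(C[...,0]-.477,C[...,1]+.274)<.08);print('lid',m.sum(),C[m].mean(0),rect(C[m]))
g=load('box1');C=cloud(g)
m=(C[...,2]>.028)&(C[...,2]<.045)&(np.hypot(C[...,0]-.507,C[...,1]-.01)<.08);print('box',m.sum(),rect(C[m]))
q=C[(np.hypot(C[...,0]-.507,C[...,1]-.01)<.03)&(C[...,2]>.060)&(C[...,2]<.08)];print('stud',len(q),q.mean(0),q.max(0))
```

```text
lid 7538 [ 0.48000049 -0.27367069  0.03262491] (array([ 0.47684219, -0.27373996]), (96.71305847167969, 56.104827880859375), np.float64(0.005306984093633679))
box 2718 (array([0.50685754, 0.01087746]), (90.24507141113281, 48.0096321105957), np.float64(-0.1536833033413116))
stud 103 [0.50741028 0.01082151 0.062294  ] [0.51159387 0.01553708 0.0645922 ]
```

View pics/two.png

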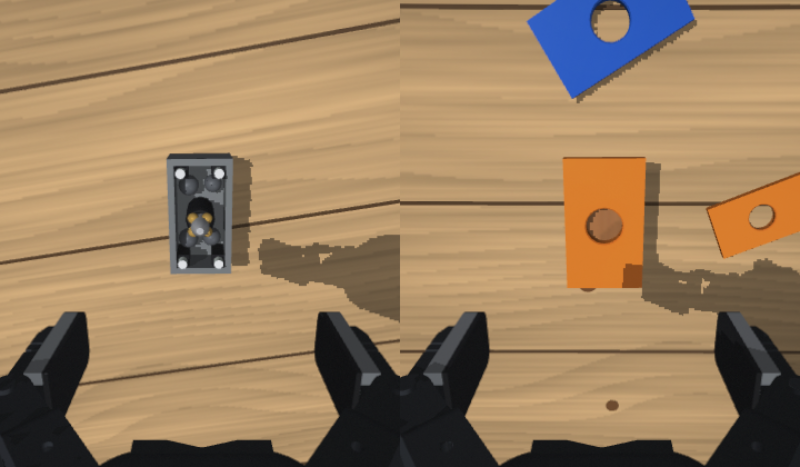

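Left half: box with the stud and white pins, upright in view at about (200,215). Right half: lid on its block at (605,222), with the look-alikes clear of the fingers. The measured sizes (96.7×56.1, 90.2×48.0, stud tip 64.6 mm) match the ones given. Next I grip the lid.

Run:
```python
from h import *
robot.goto([0.4768,-0.2737,0.09],[np.pi,0,0.005])
print(robot.move_straight([0.4768,-0.2737,0.022],vel=0.1,contact_N=8))
robot.grip(0.0,60);s=robot.sense();print(s['tcp_pos'],s['opening'],s['gripper_force'],s['wrist_force'])
robot.move_straight([0.4768,-0.2737,0.12],vel=0.15)
f=snap('wrist','lid2');s=robot.sense();p=s['tcp_pos'];print(s['t'],p,s['opening'],s['gripper_force'],s['wrist_force'])
C=cloud(f);m=(abs(C[...,2]-p[2]-.007)<.012)&(abs(C[...,0]-p[0])<.07)&(abs(C[...,1]-p[1])<.024)
q=C[m];print(len(q),np.median(q,0)-p,q.min(0)-p,q.max(0)-p)
A=np.c_[q[:,:2]-p[:2],np.ones(len(q))];r=np.linalg.lstsq(A,q[:,2]-p[2],rcond=None)[0];print('plane',r)
```

```text
False
[ 0.47736443 -0.2739852   0.02299448] 0.6348904422112754 63.39706778526306 [-1.05908447  0.35848715  5.46110099]
6.4667 [ 0.47586858 -0.27342103  0.11885897] 0.6379379329303245 63.124719858169556 [-0.48778602 -0.67316495 -0.11933208]
23375 [ 1.40893774e-02 -8.14057216e-05  9.91170527e-03] [-0.04589676 -0.02399822  0.00091014] [0.04834926 0.02399833 0.01204231]
plane [-0.00427603  0.00083767  0.00973571]
```

View pics/lid2.png

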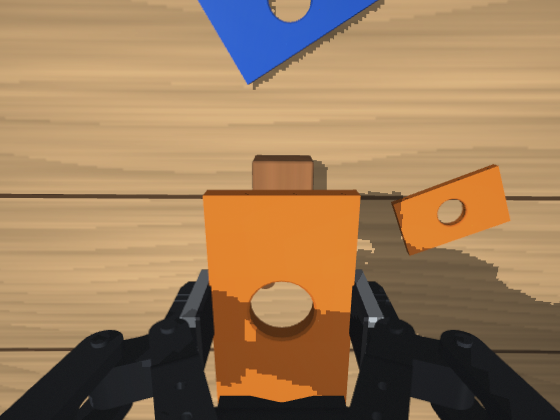

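The lid is held level and square, with its hole at about (282,305).

Run:
```python
from h import *
f=load('lid2');p=np.array([0.47586858,-0.27342103,0.11885897]);zt=p[2]+.0097
print('hole edges',onplane(f,[[250,307],[314,307],[282,281],[282,328]],zt)-p)
print('far corners',onplane(f,[[203.5,195],[358.5,195]],zt)-p)
Y=-0.154
robot.goto([0.5069,0.0109,0.12],[np.pi,0,Y]);robot.sleep(.2)
s=robot.sense();print(s['t'],s['tcp_pos'],s['tcp_rot'],s['wrist_force'])
f=snap('wrist','b2')
```

```text
hole edges [[ 1.62714079e-03  1.27326349e-02  9.70000000e-03]
 [ 1.76097761e-03 -1.26167307e-02  9.70000000e-03]
 [ 1.32955697e-02  1.22217307e-04  9.70000000e-03]
 [-8.13510155e-03  2.41909802e-06  9.70000000e-03]]
far corners [[ 0.04762541  0.02819698  0.0097    ]
 [ 0.04790725 -0.02685146  0.0097    ]]
7.7667 [0.50702997 0.00934289 0.11981391] [ 3.14118729e+00  2.01311842e-04 -1.56736881e-01] [ 0.35701014  0.02329143 -0.32022147]
```

View pics/b2.png

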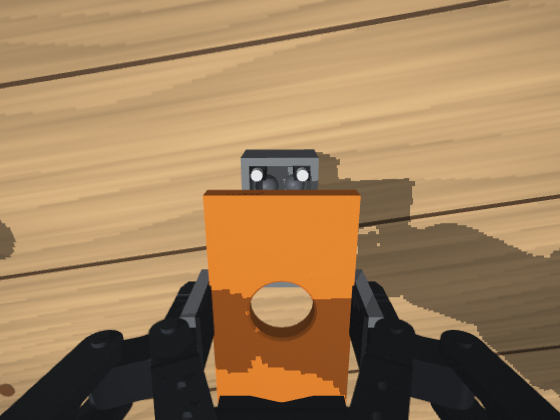

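The box (rim and pins at 257–303, 175) is centred behind the lid and parallel to it. I correct the 1.5 mm lag in y, then lower and press.

Run:
```python
from h import *
Y=-0.152;T=np.array([0.5069,0.0109]);cmd=T+[0,.0015]
def st(l):
    s=robot.sense();print(l,round(s['t'],2),np.round(s['tcp_pos'],4),np.round(s['tcp_rot'],4),np.round(s['wrist_force'],1),round(s['gripper_force']));return s
robot.move_straight([*cmd,0.075],vel=0.12,attitude=[np.pi,0,Y]);robot.sleep(.15);s=st('above')
cmd+=T-s['tcp_pos'][:2]
print(robot.move_straight([*cmd,0.036],vel=0.05,contact_N=4));s=st('touch')
robot.sleep(.1);s=st('touch2')
z=s['tcp_pos'][2]
for k in range(8):
    z-=.0015
    robot.move_straight([*cmd,z],vel=0.03);robot.sleep(.1);s=st(k)
    if s['wrist_force'][2]>20: break
```

```text
above 8.49 [0.5076 0.0125 0.0758] [-3.1413e+00 -1.8000e-03 -1.5200e-01] [0.1 1.3 0. ] 63
True
touch 9.3 [0.5055 0.0108 0.0352] [ 3.1411e+00  2.0000e-03 -1.5200e-01] [ 0.5 -0.8  3.6] 64
touch2 9.4 [0.5055 0.0108 0.0352] [ 3.1411e+00  2.1000e-03 -1.5190e-01] [-0.  -0.6  3.6] 64
0 9.75 [0.5057 0.0108 0.0335] [ 3.1404  0.0046 -0.152 ] [-1.7  0.1  3.6] 64
1 10.1 [0.5057 0.0108 0.032 ] [ 3.1404  0.0045 -0.152 ] [-2.5  0.3  3.8] 64
2 10.45 [0.5057 0.0108 0.0319] [ 3.1393  0.0043 -0.1521] [-8.  -1.2 18.3] 65
3 10.8 [0.5057 0.0108 0.0318] [ 3.1381  0.004  -0.1521] [-12.   -2.4  32.9] 66
```

Run:
```python
from h import *
s=robot.sense();p=s['tcp_pos']
robot.move_straight([0.507,0.0109,0.0318],vel=0.03)
print(robot.sense()['wrist_force'])
robot.grip(0.95);robot.move_straight([0.5069,0.0109,0.15],vel=0.2);robot.sleep(.1)
f=snap('wrist','lid3');s=robot.sense();print(s['t'],s['tcp_pos'],s['wrist_force'])
C=cloud(f);m=(abs(C[...,2]-.042)<.008)&(np.hypot(C[...,0]-.507,C[...,1]-.011)<.08)
q=C[m];print(rect(q),np.median(q[:,2]))
i=abs(q[:,2]-.042)<.004
print('plane',np.linalg.lstsq(np.c_[q[i,:2]-[.507,.011],np.ones(i.sum())],q[i,2],rcond=None)[0])
```

```text
[-1.12353387 -0.35254742  5.85165945]
12.325 [0.50588686 0.01079451 0.14851929] [-0.52753509  1.37470974 -0.16630926]
(array([0.5074108 , 0.01138058]), (96.76139831542969, 56.258358001708984), np.float64(-0.1510475728104602)) 0.04160187293466734
plane [1.42442339e-03 3.56670896e-05 4.15921491e-02]
```

View pics/lid3.png

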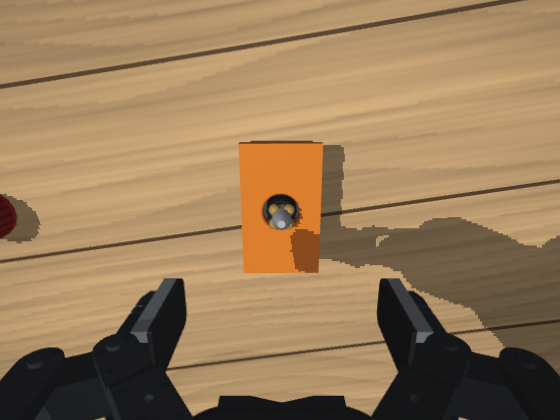

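The lid is fully down and level: top at 41.6 mm, 0.0014 slope, yaw matching the box, stud centred in the hole at (281,213). Next the cap.

Run:
```python
from h import *
robot.goto([0.528,0.245,0.14],[np.pi,0,-0.152]);robot.sleep(.1)
f=snap('wrist','cap1');C=cloud(f);s=robot.sense();print(s['t'],s['tcp_pos'])
m=(abs(C[...,2]-.032)<.003)&(np.hypot(C[...,0]-.528,C[...,1]-.245)<.04);q=C[m]
c,sz,_=rect(q);(cc,r)=cv2.minEnclosingCircle((q[:,:2]*1000).astype(np.float32));print(len(q),np.median(q[:,2]),c,sz,cc,r)
if abs(r-20)<1.5:
    c=np.array(cc)/1000
    robot.move_straight([*c,0.06],vel=.15)
    print(robot.move_straight([*c,0.0175],vel=.08,contact_N=8))
    robot.grip(0.0,100);s=robot.sense();print(s['t'],s['tcp_pos'],s['opening'],s['gripper_force'])
    robot.move_straight([*c,0.14],vel=.2);robot.sleep(.1);snap('wrist','cap2');s=robot.sense();print(s['t'],s['tcp_pos'],s['tcp_rot'],s['opening'],s['gripper_force'])
```

```text
13.4083 [0.5287343  0.24244497 0.13982491]
2275 0.031642547226090556 [0.52903766 0.24772939] (38.85942459106445, 38.85408020019531) (528.6002807617188, 247.6912384033203) 19.962810516357422
False
15.25 [0.52911531 0.24803388 0.01846687] 0.43406488208338967 100.0192491710186
16.1667 [0.52770008 0.24707827 0.13827226] [ 3.13984948e+00  2.75597910e-03 -1.51953206e-01] 0.43719018632510365 99.97828256338835
```

Run:
```python
from h import *
f=load('cap2');C=cloud(f);m=mask(f,'red');q=C[m];q=q[q[:,2]>.1];z=np.percentile(q[:,2],90);t=q[abs(q[:,2]-z)<.003]
print(len(t),z,t.mean(0),t.min(0),t.max(0))
```

```text
6885 0.15193644296969924 [0.52884563 0.24725262 0.15127866] [0.50767398 0.22839291 0.14894333] [0.54747883 0.26696007 0.15334336]
```

View pics/cap2.png

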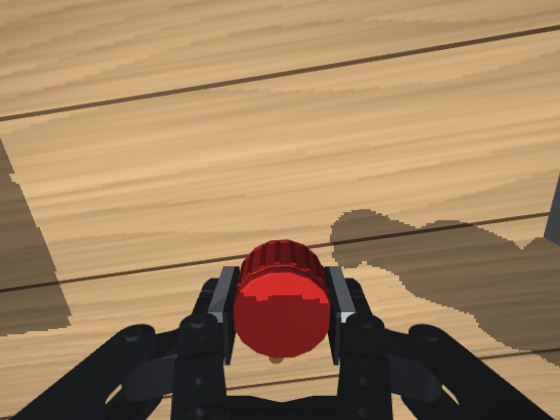

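The cap is held upright and centred between the pads at (282,300). Next I bring it over the stud and press.

Run:
```python
from h import *
T=np.array([.5071,.0111]);A=[np.pi,0,-.152]
def st(l):
    s=robot.sense();print(l,round(s['t'],2),np.round(s['tcp_pos'],4),np.round(s['tcp_rot'],3),np.round(s['wrist_force'],1),round(s['opening'],3));return s
robot.goto([*T,.12],A);robot.sleep(.15);s=st('over');cmd=T+(T-s['tcp_pos'][:2])
robot.move_straight([*cmd,.090],vel=.1,attitude=A);robot.sleep(.15);s=st('above');cmd+=T-s['tcp_pos'][:2]
hit=robot.move_straight([*cmd,.0725],vel=.04,contact_N=4);s=st(hit)
if not hit or s['tcp_pos'][2]<.0745:
    z=s['tcp_pos'][2]
    for k in range(14):
        z-=.001;robot.move_straight([*cmd,z],vel=.03);robot.sleep(.08);s=st(k)
        if s['wrist_force'][2]>35 or np.hypot(*s['wrist_force'][:2])>15 or s['tcp_pos'][2]<.0615: break
```

```text
over 17.26 [0.5077 0.0133 0.1203] [-3.14e+00 -1.00e-03 -1.49e-01] [-0.7  1.2 -1. ] 0.435
above 17.86 [0.5071 0.0092 0.0906] [-3.141e+00 -1.000e-03 -1.520e-01] [-0.2  0.1  0.6] 0.436
False 18.45 [0.5065 0.0109 0.0723] [-3.142  0.    -0.152] [-0.3 -0.9 -0.1] 0.44
0 18.78 [0.5066 0.0108 0.0714] [-3.142 -0.    -0.152] [-0.2 -0.  -0.5] 0.433
1 19.12 [0.5068 0.0108 0.0704] [-3.142 -0.    -0.152] [0.2 0.1 0.2] 0.436
2 19.45 [0.5071 0.0107 0.0696] [-3.142e+00 -1.000e-03 -1.520e-01] [ 0.8 -0.8  3. ] 0.435
3 19.78 [0.5073 0.0108 0.069 ] [-3.142e+00 -2.000e-03 -1.520e-01] [ 0.5 -1.   7.8] 0.437
4 20.12 [0.5075 0.0108 0.068 ] [-3.141e+00 -2.000e-03 -1.520e-01] [ 1.  -0.5  6.6] 0.441
5 20.45 [0.507  0.0107 0.0663] [-3.141e+00 -1.000e-03 -1.520e-01] [ 2.7 -1.4  1. ] 0.438
6 20.78 [0.5065 0.0106 0.0648] [-3.141  0.    -0.152] [ 4.6 -1.8 -3.6] 0.432
7 21.12 [0.506  0.0106 0.0635] [ 3.142e+00  1.000e-03 -1.520e-01] [  4.6  -1.3 -10.5] 0.439
8 21.45 [0.5061 0.0107 0.0628] [ 3.142e+00  1.000e-03 -1.520e-01] [  5.3  -1.4 -13.3] 0.436
9 21.78 [0.5062 0.0108 0.0621] [ 3.141e+00  1.000e-03 -1.520e-01] [  4.   -1.5 -11.8] 0.43
10 22.12 [0.5061 0.011  0.0614] [ 3.141e+00  1.000e-03 -1.520e-01] [ 1.  -1.  -5.6] 0.435
```

It has clicked and the balls are drawing the cap down. I keep pressing until it is firm against the lid.

Run:
```python
from h import *
s=robot.sense();z=.0605
for k in range(10):
    z-=.0008;robot.move_straight([.5071,.0113,z],vel=.03);robot.sleep(.1);s=robot.sense();print(round(s['t'],2),round(z,4),np.round(s['tcp_pos'],4),np.round(s['wrist_force'],1))
    if s['wrist_force'][2]>25: break
robot.sleep(.3);s=robot.sense();print(s['tcp_pos'],s['wrist_force'],s['opening'],s['gripper_force'])
f=snap('wrist','fin');C=cloud(f)
m=mask(f,'red');q=C[m];q=q[q[:,2]>.05];z=np.percentile(q[:,2],90);t=q[abs(q[:,2]-z)<.002];print('captop',z,np.median(t,0))
m=(abs(C[...,2]-.042)<.008)&(np.hypot(C[...,0]-.507,C[...,1]-.011)<.06)&(np.hypot(C[...,0]-.507,C[...,1]-.011)>.025)&mask(f,'orange');print('lid',m.sum(),np.percentile(C[m][:,2],[5,50,95]) if m.any() else 0)
snap('side','fin_side')
b=cv2.imread('pics/fin_side.png')[150:290,150:330];cv2.imwrite('pics/fin2.png',np.hstack([cv2.resize(cv2.imread('pics/fin.png'),(400,300)),cv2.resize(b,(386,300))]))
```

```text
22.47 0.0597 [0.5069 0.0115 0.0604] [-2.7 -0.7  5.5]
22.82 0.0589 [0.507  0.0115 0.0604] [-4.6 -0.7 13.2]
23.17 0.0581 [0.507  0.0116 0.0604] [-6.9 -1.1 20.8]
23.52 0.0573 [0.507  0.0116 0.0603] [-8.9 -1.8 26.1]
[0.50698944 0.01155565 0.06031309] [-10.1055584   -1.74268977  26.65968341] 0.42946093242821126 105.76471902430058
captop 0.07420139886428151 [0.50811923 0.01190068 0.07356459]
lid 0 0
```

View pics/fin2.png

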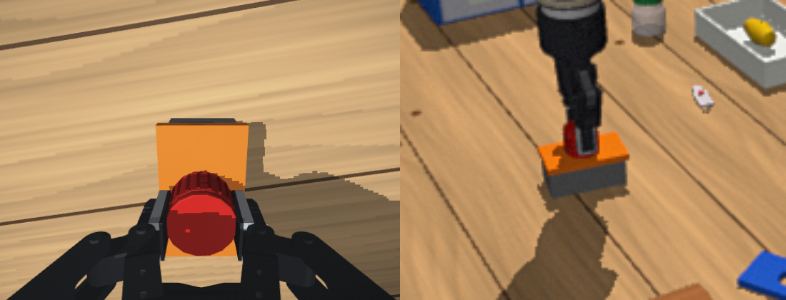

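The cap top is at 74 mm, as specified. The lid lies flat and square on the box, and the cap is still gripped and pressed with about 27 N. I'm handing in now.

```bash
python3 -c "
from plant import robot
print(robot.close_job(),robot.sense()['wrist_force'])"
```

```text
the job is handed in; nothing more can be done
the job is handed in; nothing more can be done
```

The box is closed: the lid lies flat and level on the rim, the cap clicked home with its top at 74 mm, and the job was handed in at about 24 s with the cap still gripped and pressed down at about 27 N.

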